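# Set a bait sample under the guide and seat the moisture probe

### The arm

A 6-joint arm with a two-finger parallel gripper is mounted at the origin on the work surface. World frame = base frame: x ahead of the robot, y to its left, z up, the work surface at z = 0. Lengths are in m, angles in rad, forces in N, time in s.
With the tool pointing down it reaches from about 0.3 to 0.875 m from the base axis. Payload 6.4 kg.
Tool frame: the origin (TCP) lies between the finger pads; the fingertips stand 25 mm ahead of it and the grasp point (between the pads) lies 6 mm ahead of it; z points along the fingers, y is the line along which they close (so a half turn about z gives the same grasp; the last joint's range is limited). The gripper opens to 85 mm and grips with 20 to 120 N. Pads are 22 mm wide; open, the fingers measure 114 mm over their backs; the gripper's body (76 mm by 85 mm) begins 54 mm behind the grasp point. The pads swing forward as they close: fully open they stand 13 mm farther back than shut.
Start: joints at [0.896, 0.181, 1.607, -0, 1.354, -0.206], TCP at [0.26, 0.513, 0.256] pointing down, gripper open.
Joint ranges: [-2.99, 2.99], [-0.89, 2.07], [0.3, 2.58], [-1.14, 4.28], [0, 2.63], [-3.12, 3.12]. Speed limits (rad/s): [2.57, 2.57, 3.01, 3.14, 3.14, 3.14].

### API

Orientations are given as a unit quaternion [w, x, y, z].
In Python, from bench import ctrl gives the robot as it stands.
- The arm moves only by the tool servo_tool, never from a script. Its argument "series" is text: rows parted by semicolons, each of 7 numbers parted by spaces: the gripper command: -1 is fully open, 1 is shut, values between are in proportion, then the shift along the tool's x, y, z in m, then the turn, a rotation vector about the tool's x, y, z in degrees. A call has 1 to 12 rows; each row is the pose to reach, as a shift and turn from the pose commanded when the call began, along the tool's axes at that moment; what a row does not reach only later rows make up. A row lasts 1/12 s, in which the tool goes at most 41.7 mm and 7.16 degrees, less where a joint would pass 70% of its speed; a pose out of reach is approached as far as the arm can. A call with a gripper value outside its range is refused whole. The fingers move at their own pace and stop on an object; the grip force is fixed at half the most. Time passes only in rows, so rows that repeat a pose let the fingers close. It gives the time, the measured TCP pose, the force, the opening and the grip force at its end, in the units of the state.
- ctrl.get_obs(): the state, without advancing time (a new reading comes with each control period).
- ctrl.camera(name): name is "side" or "top"; returns a dict with "img" (420x560x3 uint8, red, green, blue), "z_map" (420x560 float32, m along the optical axis (not along the pixel's ray), 0 where there is no reading), "fovy" (degrees; the focal length in pixels is half the picture's height over the tangent of half this angle, whatever the lens; pixels are square), "cx", "cy" (the principal point, pixels), "k1" (the pictures are not rectified: a ray, as slopes to the right and down, at radius r is drawn at 1 + k1 r^2 times it, then the intrinsics apply), "extrinsics" (4x4, takes a point from camera to world coordinates). Camera axes: x right, y down, z forward; pixel columns grow to the right and rows downward; lengths in m; the calibration is good to about 2 mm. A picture is of the moment at which its call begins.
- ctrl.hand_in(): hands the job in; it is judged then, once.
The state is a dict: "time_s": time; "q": joint angles; "dq": joint speeds; "joint_efforts": joint torques, N m; "eef_pos": TCP position; "eef_rot": TCP orientation; "wrist_force": force on the tool from outside, world axes, zero at the start; "torque": the same for the moment, N m; "opening": opening from 0.0 (shut) to 1.0 (fully open); "grasp_force": force on a finger pad.
Only numpy, scipy, OpenCV 4.12 (cv2) and the standard library are available. Lean on these libraries where they do the work, as an engineer would, in place of code of your own. Each camera call takes 0.05 s, during which the arm holds its last target. There are 200 camera calls.

### The job

On the sampling stand, slide the tray by its black knob until the green sample cup is centred under the slanted brass guide, where the guide's bore points. Then take the green-handled moisture probe out of its holster and push it fully home down the guide, so that its collar is flush on the brass and its tip ends in the middle of the green cup; let go of it. Leave the orange probe, the jars and everything else on the table where they are.

Things in the scene. Friction and masses are not known exactly. Their poses are not given: they have to be found in the camera images.
- probe_green: Moisture probe, green handle, loose, upright in its holster at the start. Origin: centre of the collar's underside; z up the axis to the handle's end. Below: steel stem, 8 mm diameter, 52 mm long, last 5 mm tapered to 4.4 mm. Above: round black collar, 22 mm diameter, 6 mm thick, then a square handle 16 x 16 mm (sides along x and y) ending 75 mm above the origin. About 60 g.
- probe_green_tip (a point): The tip of the green probe's stem, 52 mm below the collar's underside.
- probe_orange: The same probe with an orange handle, same frame, in the other holster. It must stay there.
- holster_green: Grey block 50 x 50 x 60 mm high, fixed, with a vertical through hole 11 mm wide in its middle, in which the green probe's stem stands with the collar resting on the top. Origin: centre of the underside, z up.
- holster_orange: The same grey block, holding the orange probe. Origin: centre of the underside, z up.
- guide: Fixed brass block 30 x 30 x 24 mm (bore along the 24), through bore 10 mm wide, mouth chamfered 2.5 mm. Origin: centre of the mouth (upper face); z out of the mouth along the bore, 30 degrees from vertical, leaning to the stand's -x (robot's side); y is the stand's y. A seated probe's origin and z match these. Its arm (14 mm wide, top at 94 mm) and 138 mm column are on the stand's +x side.
- aim (a point): Fixed point on the bore's axis, 52 mm below the mouth, 43 mm above the table: where a seated probe's tip ends and the green cup's middle must be. Axes are the stand's: z up, x from the robot's side to the column (125 mm away), y to the left. The stand's base plate is 220 x 210 x 12 mm, centred under this point.
- green_cup (a point): Middle of the green cup on the tray, 5 mm below its rim, 43 mm above the table. Cup: 24 mm inside, 31 mm outside diameter, 10 mm high, 3 mm floor. Moves with the tray, 128 mm to the stand's +x and 23 mm to its +y from the knob. Blue, yellow and grey cups of the same size stand on the tray at 46 mm pitch.
- knob (a point): Centre of the top of the tray's black knob: upright square post 16 x 16 mm, 40 mm high above its tab (tab top 38 mm above the table), on the robot's side of the tray. Axes are the stand's. The tray is 120 x 120 mm; its top is 38 mm above the table.
- saddle (a joint): Tray displacement along the stand's +x, m, from -0.05 to 0.05; the slide stays where it is left; about 1.5 N of friction plus 8 N per m/s.
- carrier (a joint): Tray displacement along the stand's +y, m, from -0.05 to 0.05; same friction; independent of saddle, so pulling the knob moves both at once.
- tall_jar: Loose clear jar with green band, 104 mm diameter, 148 mm high. Origin: centre of the underside.
- small_jar: Loose clear jar with yellow band, 60 mm diameter, 105 mm high, standing close to the green probe's holster. Origin: centre of the underside.
- paper_cup: Loose white paper cup with lid, 82 mm diameter, 104 mm high. Origin: centre of the underside.
- jar_lid: Loose white jar lid lying flat, 90 mm diameter, 12 mm high. Origin: centre of the underside.
- torch: Loose dark hand torch, 130 mm long along its x, up to 34 mm diameter, lying on the table. Origin: on the table under its middle.

How it is judged:
On the way, in this order (a step that is already met when the one before it is completed fails the run):
1. the green cup's middle is within 5 mm of where the guide points, while the green probe is not yet in the guide (horizontal distance between green_cup and aim below 0.005 m and distance between probe_green and guide above 0.06 m), for 0.2 s.
2. the green probe is fully home in the guide (x of probe_green in the frame of guide between -0.0025 and 0.0025 m and y of probe_green in the frame of guide between -0.0025 and 0.0025 m and z of probe_green in the frame of guide between -0.003 and 0.004 m and angle between the z axis of probe_green and the z axis of guide, either way round below 0.12 rad), for 0.2 s.
At the end, for the whole second after the job is handed in: Green probe at rest, released, home in the guide: collar within 4 mm of the mouth and 2.5 mm (x, y) of the bore axis, within 0.12 rad of it; tip and aim point within 6 mm horizontally of the green cup's middle; orange probe within 12 mm, other bystanders within 20 mm, of their starts (all of step 2 and horizontal distance between probe_green_tip and green_cup below 0.006 m and horizontal distance between green_cup and aim below 0.006 m and linear speed of probe_green below 0.02 m/s and angular speed of probe_green below 0.2 rad/s and distance of each of tall_jar, small_jar, paper_cup, jar_lid, torch from where it was at the start of the episode below 0.02 m and distance of probe_orange from where it was at the start of the episode below 0.012 m); the robot touches nothing.
It fails at once if a bystander (the orange probe, a jar, the paper cup, jar lid or torch) is disturbed: shifted by more than 20 mm, the orange probe by more than 12 mm (distance of any of tall_jar, small_jar, paper_cup, jar_lid, torch from where it was at the start of the episode above 0.02 m or distance of probe_orange from where it was at the start of the episode above 0.012 m).
It also fails if it takes over 56 s, if anything falls off the work surface, if the arm or the gripper's body presses on something with over 40 N, if the wrist force passes 120 N, or if a joint passes its speed limit or range.

## Working session

There is one attempt and no reset: what is moved stays moved. The work goes in short steps, Python scripts to look and compute and a tool call to move; the robot and the scene stay as the last step left them, time stands still between calls to the robot, and variables do not carry over. Pictures are saved under pics/ and viewed, at most 13 in all, crops included, and the job is handed in when it is done.

Besides the shell and the picture viewer there is one more tool, called after ">>>" as name(argument=value, ...) on one line, values as JSON. servo_tool: Moves the arm, as the interface text tells. Its arguments: {"type":"object","properties":{"series":{"type":"string"}},"required":["series"]}

```bash
mkdir -p pics; cat > h.py <<'E'
import numpy as np, cv2
from bench import ctrl
def cam(n):
    c=ctrl.camera(n); c['E']=np.array(c['extrinsics']); c['f']=210/np.tan(np.radians(c['fovy'])/2)
    c['K']=np.array([[c['f'],0,c['cx']],[0,c['f'],c['cy']],[0,0,1]]); c['D']=np.array([c['k1'],0,0,0,0.]); return c
def ray(c,uv):
    s=cv2.undistortPoints(np.array(uv,float).reshape(-1,1,2),c['K'],c['D']).reshape(-1,2)
    return np.c_[s,np.ones(len(s))]
def onplane(c,uv,z):
    d=ray(c,uv)@c['E'][:3,:3].T; o=c['E'][:3,3]
    return o+d*((z-o[2])/d[:,2])[:,None]
def cloud(c):
    v,u=np.mgrid[:420,:560]; s=ray(c,np.stack([u,v],-1).reshape(-1,2))
    P=(s*c['z_map'].reshape(-1,1))@c['E'][:3,:3].T+c['E'][:3,3]
    return P.reshape(420,560,3)
def proj(c,P):
    q=(np.atleast_2d(P)-c['E'][:3,3])@c['E'][:3,:3]
    return cv2.projectPoints(q,np.zeros(3),np.zeros(3),c['K'],c['D'])[0].reshape(-1,2)
E
python3 - <<'E'
from h import *
for n in('side','top'):
    c=cam(n); cv2.imwrite(f'pics/{n}0.png',cv2.cvtColor(c['img'],cv2.COLOR_RGB2BGR)); print(n,c['f'],c['k1'],c['E'].round(3).tolist(),(c['z_map']>0).mean())
    np.save(f'{n}0.npy',c,allow_pickle=True)
print(ctrl.get_obs())
E
```

```text
side 454.60266271293966 -0.005983453757826257 [[0.995, -0.074, 0.074, 0.513], [-0.104, -0.601, 0.792, -0.923], [-0.015, -0.795, -0.606, 0.737], [0.0, 0.0, 0.0, 1.0]] 0.99625
top 429.0146386338887 -0.03465733550793359 [[-0.026, -0.979, 0.201, 0.421], [-1.0, 0.026, -0.002, -0.088], [-0.003, -0.201, -0.98, 0.966], [0.0, 0.0, 0.0, 1.0]] 0.9959608843537415
{'time_s': 0.1, 'q': array([ 8.95722333e-01,  1.81493396e-01,  1.60788468e+00,  2.87191611e-06,
        1.35377975e+00, -2.06275057e-01]), 'dq': array([-5.00135537e-04, -2.20147570e-03, -3.86559146e-03,  5.80401212e-04,
        2.68556878e-05,  4.75632947e-04]), 'joint_efforts': array([-1.22605443e-04, -4.45873725e+01, -3.52234054e+01, -2.98107434e-04,
        4.22323239e-03, -4.50764230e-05]), 'eef_pos': array([0.25948239, 0.51262649, 0.25547049]), 'eef_rot': array([-3.35079364e-04,  2.32259149e-01,  9.72653626e-01, -7.07221869e-04]), 'wrist_force': array([-0.10139892, -0.36989673, -0.87072463]), 'torque': array([-0.01200237,  0.0051057 , -0.0473191 ]), 'grasp_force': 0.0, 'opening': 0.9976819381815816}
```

View pics/side0.png

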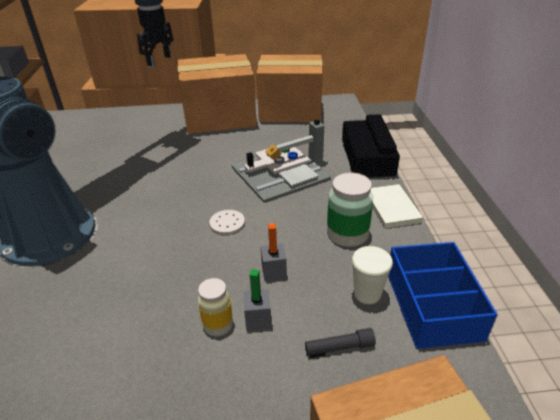

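View pics/top0.png

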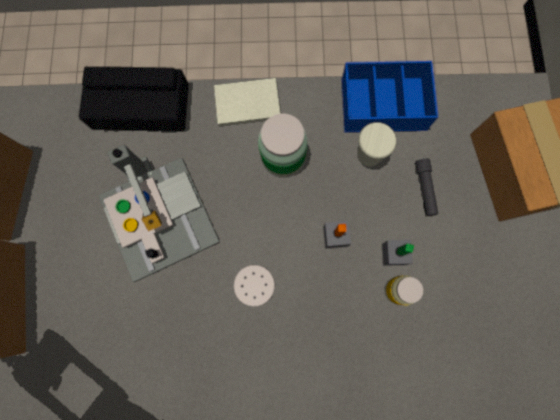

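Side view: stand near (285,165), knob (250,158), guide (272,153), green probe (255,285) with the small jar at (215,307). Top view: green cup (123,207), yellow cup (131,226), guide (151,222), knob (152,253), column (122,153), green probe (405,250). Next I'll enlarge the stand and measure.

```bash
python3 - <<'E'
from h import *
T=np.load('top0.npy',allow_pickle=True).item();S=np.load('side0.npy',allow_pickle=True).item()
a=cv2.resize(T['img'][140:290,90:230],None,fx=4,fy=4,interpolation=3);cv2.imwrite('pics/tc.png',a[...,::-1])
b=cv2.resize(S['img'][110:200,225:335],None,fx=6,fy=6,interpolation=3);cv2.imwrite('pics/sc.png',b[...,::-1])
for n,c in(('T',T),('S',S)):
    P=cloud(c);h=cv2.cvtColor(c['img'],cv2.COLOR_RGB2HSV)
    for nm,lo,hi in(('green',(50,120,50),(75,255,255)),('orange',(3,180,100),(14,255,255)),('yellow',(18,150,80),(32,255,255)),('blue',(110,150,60),(130,255,255))):
        m=cv2.inRange(h,lo,hi);k,l,s,ce=cv2.connectedComponentsWithStats(m)
        for i in range(1,k):
            if s[i,4]>25 and s[i,4]<2500:
                q=P[l==i]; print(n,nm,s[i].tolist(),ce[i].round(1),np.median(q,0).round(3),q[:,2].min().round(3),q[:,2].max().round(3))
P=cloud(T);Z=P[...,2];X=P[...,0];Y=P[...,1]
for z in (Z[330:400,300:500],): print('table',np.median(z),z.std())
# heights around stand
for y in range(180,275,5): print(y,(Z[y,100:222:5]*1000).astype(int))
E
```

```text
T green [262, 156, 32, 18, 134] [274.5 165.8] [ 0.695 -0.064  0.08 ] 0.036 0.966
T green [116, 200, 14, 13, 136] [122.7 205.9] [0.625 0.273 0.042] 0.036 0.051
T green [399, 244, 15, 11, 86] [407.4 248.5] [ 0.505 -0.323  0.133] 0.087 0.136
T orange [337, 224, 9, 9, 68] [341.4 228. ] [ 0.548 -0.195  0.134] 0.127 0.138
T yellow [143, 211, 18, 19, 200] [151.6 220.9] [0.581 0.193 0.087] 0.047 0.099
T yellow [123, 218, 15, 14, 160] [130.1 224.5] [0.582 0.255 0.043] 0.037 0.966
T yellow [386, 277, 14, 28, 100] [391.4 292.1] [ 0.421 -0.302  0.06 ] 0.03 0.966
S green [328, 206, 43, 30, 816] [348.2 223. ] [ 0.73  -0.131  0.066] 0.033 0.737
S green [250, 270, 10, 30, 244] [254.8 284.3] [ 0.508 -0.334  0.11 ] 0.067 0.737
S orange [269, 224, 8, 28, 170] [272.3 237.1] [ 0.551 -0.204  0.11 ] 0.07 0.136
S yellow [267, 145, 13, 14, 102] [272.7 151.5] [0.583 0.187 0.084] 0.066 0.737
S yellow [200, 303, 32, 26, 455] [216.5 318.5] [ 0.432 -0.356  0.048] 0.024 0.071
S blue [288, 153, 9, 6, 46] [292.2 155.3] [0.643 0.231 0.043] 0.038 0.051
table -0.0005411546070385187 0.06418655382082389
180 [ 0 -1  2  2 
[... 865 characters left out ...]
 39 33 11 11  9 15 12 21 16 11 14  7 -1
  0]
235 [-1 -1  0 24 39 38 34 38 40 36 34 29 10 11 10 11 10 12 15 12  9 12 13 11
  0]
240 [ 1  0  1  0 38 37 38 37 28 36 37 37 12 10  9 10  9 11 10 13 13 10 10  9
  1]
245 [ 0 -5  0 -2 10 35 29 14 15 41 33 38 14  6 12 11 10  9 11 14  8 12 10  1
  0]
250 [ 1  0  0 -1 11 14 13 10 11 16 78 50 37 10 13 11 10  8 11 17 14  2 -1  0
  0]
255 [ 0  0  2 -1 -2  9  9 11 10 15 78 69 37 11 11  7 13 13 11 -2 -2 -2  0  0
 -1]
260 [-3  1 -1  1 -1 12 14 11  8 17 40 35 27 14  9 11  9  0  0  0  0 -2 -2  0
  0]
265 [ 0  1  0  0  0  0 13 11 10 13 16 12 14 12 10 -2  0  0 -2 -1 -1  0  0 -3
 -1]
270 [ 2  0 -2  0  0 -4 13 12 13 11 15 10  1 -2  2 -2  1 -2  1  0 -2 -1  0 -2
  0]
```

View pics/tc.png

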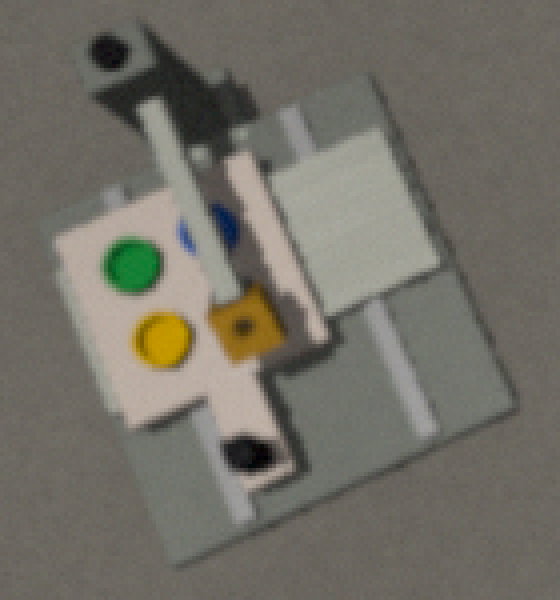

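View pics/sc.png

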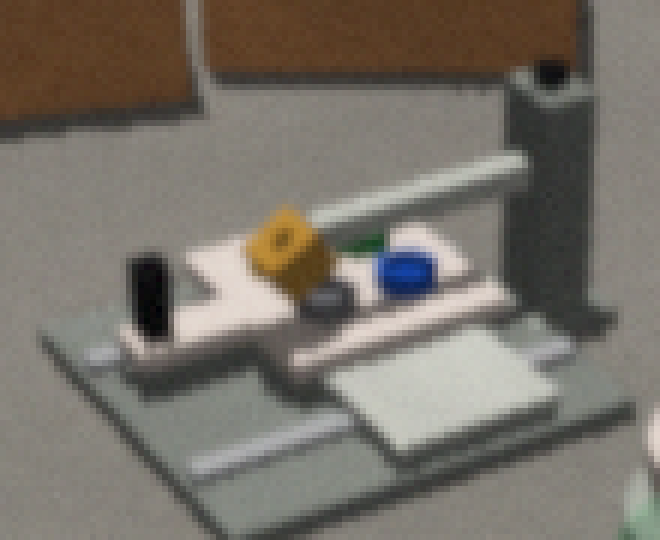

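Crops: the base plate corners, the knob top at crop (240,450), the bore at (244,327) and the column peg at (110,50) are all clear, and the tray is rotated with the stand by about 22°. Next: stand pose, required tray shift and probe pose.

```bash
cat > m.py <<'E'
from h import *
def hsv(c): return cv2.cvtColor(c['img'],cv2.COLOR_RGB2HSV)
def cup(c,near=None):
    m=cv2.inRange(hsv(c),(50,120,40),(80,255,255)); P=cloud(c)
    m[(P[...,2]>.06)|(P[...,1]<.1)|(P[...,1]>.4)|(P[...,0]<.45)]=0
    m=cv2.morphologyEx(m,cv2.MORPH_CLOSE,np.ones((5,5)))
    cs,_=cv2.findContours(m,cv2.RETR_EXTERNAL,cv2.CHAIN_APPROX_NONE); k=max(cs,key=cv2.contourArea)
    e=cv2.minEnclosingCircle(k); return onplane(c,[e[0]],.046)[0], e   # mid of coloured rim/side
E
python3 - <<'E'
from m import *
T=np.load('top0.npy',allow_pickle=True).item();S=np.load('side0.npy',allow_pickle=True).item()
f=lambda x,y:(90+(x+.5)/4-.5,140+(y+.5)/4-.5)
g=lambda x,y:(225+(x+.5)/6-.5,110+(y+.5)/6-.5)
C=onplane(T,[f(370,75),f(517,410),f(178,567),f(40,220)],.012)[:,:2]
print('plate',C.round(4).tolist(),'centre',C.mean(0).round(4))
ex=(C[0]-C[1]+C[3]-C[2]);print('len',[np.linalg.norm(C[i]-C[i-1]).round(4) for i in range(4)],'yaw',np.degrees(np.arctan2(ex[1],ex[0])))
mt=onplane(T,[f(244,327)],.088)[0];ms=onplane(S,[g(283,238)],.088)[0];print('mouth T',mt,'S',ms)
for z in(.138,.146):
  ct=onplane(T,[f(110,52)],z)[0];d=ct-mt;print('col',ct,np.hypot(*d[:2]),np.degrees(np.arctan2(d[1],d[0])))
C2=onplane(S,[g(38,332),g(230,540),g(635,405)],.012);print('plate S',C2.round(4).tolist())
p,e=cup(T);print('cup',p,e)
P=cloud(T);dark=(T['img'].max(2)<50)
for nm,m in(('knob',dark&(P[...,2]>.07)&(P[...,2]<.085)&(P[...,1]>.1)&(P[...,0]>.4)&(P[...,0]<.6)),):
  q=np.argwhere(m)[:,::-1].astype(np.float32);print(nm,len(q),q.min(0),q.max(0),P[m].mean(0),cv2.minAreaRect(P[m][:,:2].astype(np.float32)))
m=(P[...,2]>.126)&(P[...,2]<.145)&(P[...,1]<-.28)&(P[...,1]>-.4)&(P[...,0]>.46)&(P[...,0]<.6)
q=P[m][:,:2].astype(np.float32);print('probe top',len(q),q.mean(0),cv2.minAreaRect(q))
a=cv2.resize(T['img'][205:315,325:435],None,fx=5,fy=5,interpolation=3)
b=cv2.resize(S['img'][260:340,190:290],None,fx=5,fy=5,interpolation=3);b=np.pad(b,((0,150),(0,0),(0,0)))
cv2.imwrite('pics/pc.png',np.hstack([a,b[:,:250] if 0 else cv2.resize(b,(245,270)) if 0 else b[:550,:]])[:, :800,::-1] if 0 else a[...,::-1])
E
```

```text
plate [[0.7411, 0.151], [0.5426, 0.0639], [0.4602, 0.2511], [0.6594, 0.3401]] centre [0.6008 0.2015]
len [np.float64(0.206), np.float64(0.2167), np.float64(0.2045), np.float64(0.2181)] yaw 23.873098263060527
mouth T [0.57999191 0.19472869 0.088     ] S [0.58117531 0.19549779 0.088     ]
col [0.71503921 0.25302117 0.138     ] 0.14709108890214803 23.347194622759133
col [0.71219426 0.24972478 0.146     ] 0.1431853096028067 22.587275922145423
plate S [[0.46, 0.2495, 0.012], [0.5442, 0.0627, 0.012], [0.7436, 0.1473, 0.012]]
cup [0.62479905 0.27213553 0.046     ] ((122.5, 205.5), 6.670932292938232)
knob 49 [  2. 248.] [154. 312.] [0.50922465 0.22815632 0.07664599] ((0.5164832472801208, 0.3647940754890442), (0.12806706130504608, 0.32711467146873474), 19.798580169677734)
probe top 74 [ 0.50556433 -0.32503217] ((0.5058375597000122, -0.32568153738975525), (0.016033146530389786, 0.015884483233094215), 71.03744506835938)
```

View pics/pc.png

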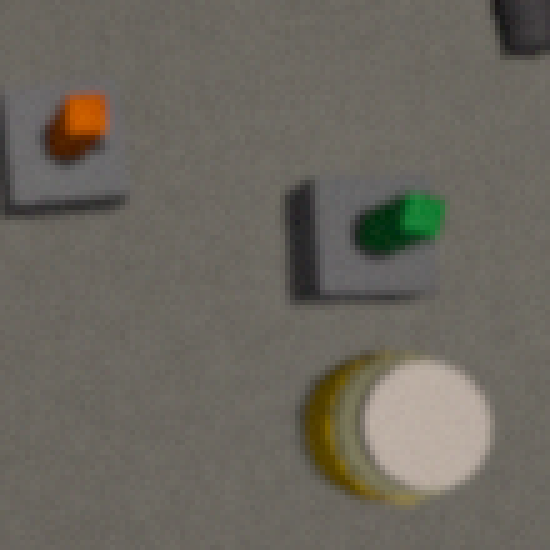

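The probe's handle (top face at crop (422,215)) is roughly square to the world axes. The jar is on the -x side, so I'll close along world y. Next I'll refine the guide and knob positions using the brass surfaces in both views.

```bash
cat >> m.py <<'E'
def R(yaw): 
    a=np.radians(yaw);return np.array([[np.cos(a),-np.sin(a),0],[np.sin(a),np.cos(a),0],[0,0,1]])
def guide(c,yaw):
    h=hsv(c);P=cloud(c);t=np.radians(30)
    G=R(yaw)@np.array([[np.cos(t),0,-np.sin(t)],[0,1,0],[np.sin(t),0,np.cos(t)]])
    m=(cv2.inRange(h,(14,100,40),(30,255,255))>0)&(np.hypot(P[...,0]-.58,P[...,1]-.19)<.035)&(P[...,2]>.06)&(P[...,2]<.12)
    Q=P[m]@G; zt=np.percentile(Q[:,2],90); F=Q[Q[:,2]>zt-.006]
    lo,hi=np.percentile(F,2,0),np.percentile(F,98,0)
    mid=(lo+hi)/2; mid[2]=np.median(F[:,2]); return G@mid,(hi-lo).round(4),len(F)
def knob(c):
    P=cloud(c);m=(c['img'].max(2)<70)&(P[...,2]>.070)&(P[...,2]<.086)&(P[...,1]>.1)&(P[...,1]<.33)&(P[...,0]>.4)&(P[...,0]<.6)
    q=P[m];return (q[:,:2].min(0)+q[:,:2].max(0))/2,q.mean(0),len(q)
E
python3 - <<'E'
from m import *
T=np.load('top0.npy',allow_pickle=True).item();S=np.load('side0.npy',allow_pickle=True).item()
for c in(T,S):
    g,s,n=guide(c,23.5);print('guide',g.round(4),s,n,'aim',(g-R(23.5)@[-.026,0,.045]).round(4));print('knob',knob(c))
    P=cloud(c);print('cup',cup(c))
# yaw from arm
P=cloud(T);m=(P[...,2]>.088)&(P[...,2]<.1)&(P[...,0]>.6)&(P[...,0]<.72)&(P[...,1]>.18)&(P[...,1]<.27)
q=P[m][:,:2].astype(np.float32);v=cv2.fitLine(q,cv2.DIST_HUBER,0,.01,.01).ravel();print('arm',len(q),v,np.degrees(np.arctan2(v[1],v[0]))%180)
print('arm y off of mouth',((np.array([.58,.1947])-v[2:])@np.array([-v[1],v[0]])))
# yaw of plate edges through depth mask
m=(P[...,2]>.006)&(P[...,2]<.05)&(P[...,0]>.42)&(P[...,0]<.8)&(P[...,1]>.03)&(P[...,1]<.37)
print('platerect',cv2.minAreaRect(P[m][:,:2].astype(np.float32)))
print('jar',onplane(T,[(410.6,290)],.105), 'holster', onplane(T,[(325+377/5,205+237/5)],.06))
E
```

```text
guide [0.5788 0.1938 0.0876] [0.0287 0.0289 0.0067] 191 aim [0.6026 0.2042 0.0426]
knob (array([0.55436968, 0.19187508]), array([0.52815864, 0.19577936, 0.07609145]), 60)
cup (array([0.62479905, 0.27213553, 0.046     ]), ((122.5, 205.5), 6.670932292938232))
guide [0.5795 0.1927 0.0865] [0.0281 0.0333 0.0065] 84 aim [0.6033 0.2031 0.0415]
knob (array([0.51745577, 0.19507567]), array([0.5167659 , 0.19449434, 0.0757637 ]), 22)
cup (array([0.63059475, 0.25750316, 0.046     ]), ((287.0, 150.0), 1.000100016593933))
arm 399 [0.91623455 0.40064222 0.6445867  0.22317581] 23.618332
arm y off of mouth -0.00021436838970023372
platerect ((0.5876979827880859, 0.19800661504268646), (0.40451666712760925, 0.21134477853775024), 23.920225143432617)
jar [[ 0.42529566 -0.33015252  0.105     ]] holster [[ 0.50430124 -0.32750322  0.06      ]]
```

```bash
cat >> m.py <<'E'
from scipy.spatial.transform import Rotation as Ro
YAW=23.6
def tool(yaw_y,tilt=0): # tool y at world angle, z down, then tilt about tool y
    a=np.radians(yaw_y);y=np.array([np.cos(a),np.sin(a),0]);z=np.array([0,0,-1.]);x=np.cross(y,z)
    return Ro.from_matrix(np.c_[x,y,z])*Ro.from_rotvec([0,np.radians(tilt),0])
def go(p,r):
    o=ctrl.get_obs();q=o['eef_rot'];r0=Ro.from_quat([q[1],q[2],q[3],q[0]])
    d=r0.inv().apply(np.array(p)-o['eef_pos']);t=(r0.inv()*r).as_rotvec(degrees=True)
    print('t',o['time_s'].__round__(2),'pos',o['eef_pos'].round(4),'shift',d.round(4),'turn',t.round(2),'rows',np.ceil(max(np.linalg.norm(d)/.0417,np.linalg.norm(t)/7.16)))
E
python3 - <<'E'
from m import *
go([.517,.198,.15],tool(YAW+90))
E
```

```text
t 0.1 pos [0.2595 0.5126 0.2555] shift [-0.3719 -0.1642  0.1056] turn [ -0.07  -0.06 -50.46] rows 11.0
```

>>> servo_tool(series="-0.2 -0.372 -0.164 0.1055 0 0 -50.5;-0.2 -0.372 -0.164 0.1055 0 0 -50.5;-0.2 -0.372 -0.164 0.1055 0 0 -50.5;-0.2 -0.372 -0.164 0.1055 0 0 -50.5;-0.2 -0.372 -0.164 0.1055 0 0 -50.5;-0.2 -0.372 -0.164 0.1055 0 0 -50.5;-0.2 -0.372 -0.164 0.1055 0 0 -50.5;-0.2 -0.372 -0.164 0.1055 0 0 -50.5;-0.2 -0.372 -0.164 0.1055 0 0 -50.5;-0.2 -0.372 -0.164 0.1055 0 0 -50.5;-0.2 -0.372 -0.164 0.1055 0 0 -50.5;-0.2 -0.372 -0.164 0.1055 0 0 -50.5")

```text
time_s: 1.1
eef_pos: [0.5197, 0.1941, 0.149]
eef_rot: [-0.001, -0.202, 0.979, -0.001]
wrist_force: [-0.5, -0.2, -1.0]
opening: 0.601
grasp_force: 0.0
```

```bash
python3 - <<'E'
from m import *
go([.517,.1975,.071],tool(YAW+90))
c=cam('side');cv2.imwrite('pics/s1.png',cv2.resize(c['img'][70:210,190:350],None,fx=5,fy=4.286,interpolation=3)[...,::-1])
print(knob(c),ctrl.get_obs()['dq'].round(3), c['img'][150:168,248].max(1))
E
```

```text
t 1.1 pos [0.5197 0.1941 0.149 ] shift [0.001  0.0042 0.078 ] turn [-0.06 -0.11 -0.25] rows 2.0
(array([0.51747161, 0.19535576]), array([0.51680584, 0.19441254, 0.07545106]), 24) [ 0.059 -0.028  0.017  0.02   0.017  0.022] [142 136 106  51  16  13  15  15  15  15  15  13  22  25  26  49  76  96]
```

View pics/s1.png

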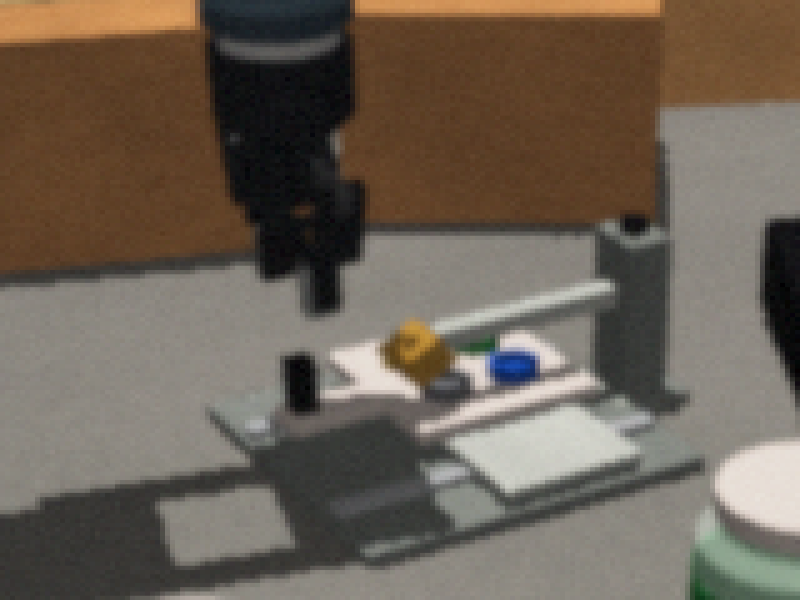

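The fingers straddle the knob line at about (300,365). I'll descend and grip.

>>> servo_tool(series="-0.2 0 0 0.04 0 0 0;-0.2 0 0 0.079 0 0 0;-0.2 0 0 0.079 0 0 0;-0.2 0 0 0.079 0 0 0;-0.2 0 0 0.079 0 0 0;1 0 0 0.079 0 0 0;1 0 0 0.079 0 0 0;1 0 0 0.079 0 0 0;1 0 0 0.079 0 0 0;1 0 0 0.079 0 0 0;1 0 0 0.079 0 0 0;1 0 0 0.079 0 0 0")

```text
time_s: 2.15
eef_pos: [0.519, 0.1991, 0.0742]
eef_rot: [0.002, -0.205, 0.979, 0.0]
wrist_force: [-2.7, 0.5, 8.0]
opening: 0.176
grasp_force: 58.5
```

```bash
python3 - <<'E'
from m import *
c=cam('top');o=ctrl.get_obs();print(o['eef_pos'],o['wrist_force'],o['opening'],o['grasp_force'],o['time_s'])
p,e=cup(c);print(p,e);d=np.array([.603,.204])-p[:2]
r=Ro.from_quat(np.roll(o['eef_rot'],-1));print('world',d,'tool',r.inv().apply([*d,0]))
E
```

```text
[0.5189825  0.19914266 0.07418432] [-2.42092792  0.72360289  7.81003093] 0.17698669339138004 58.539090156555176 2.2Traceback (most recent call last):
  File "<stdin>", line 3, in <module>
  File "m.py", line 7, in cup
    cs,_=cv2.findContours(m,cv2.RETR_EXTERNAL,cv2.CHAIN_APPROX_NONE); k=max(cs,key=cv2.contourArea)
                                                                        ~~~^^^^^^^^^^^^^^^^^^^^^^^^
ValueError: max() iterable argument is empty
```

>>> servo_tool(series="1 0.010 -0.011 -0.001 0 0 0;1 0.020 -0.022 -0.002 0 0 0;1 0.030 -0.033 -0.002 0 0 0;1 0.039 -0.044 -0.002 0 0 0;1 0.0474 -0.0535 -0.002 0 0 0;1 0.0474 -0.0535 -0.002 0 0 0;1 0.0474 -0.0535 -0.002 0 0 0;1 0.0474 -0.0535 -0.002 0 0 0;1 0.0474 -0.0535 -0.002 0 0 0")

```text
time_s: 2.95
eef_pos: [0.4962, 0.1308, 0.0743]
eef_rot: [0.0, -0.205, 0.979, -0.0]
wrist_force: [-1.6, -0.9, 1.8]
opening: 0.175
grasp_force: 60.9
```

```bash
python3 - <<'E'
from m import *
o=ctrl.get_obs();print(o['eef_pos'],o['wrist_force'],o['opening'],o['grasp_force'],o['time_s'])
for n in('top','side'):
  c=cam(n);np.save(n+'1.npy',c,allow_pickle=True)
  u,v=proj(c,[.603,.204,.06])[0].astype(int);print(n,u,v)
  a=c['img'][v-50:v+50,u-60:u+60];cv2.imwrite(f'pics/{n}1.png',cv2.resize(a,(400,333),interpolation=3)[...,::-1])
a=np.hstack([cv2.imread('pics/top1.png'),cv2.imread('pics/side1.png')]);cv2.imwrite('pics/b1.png',a)
E
```

```text
[0.49617256 0.13076493 0.07428614] [-1.56202972 -0.8600932   1.80729469] 0.1748303283892167 60.91177225112915 2.95
top 150 213
side 279 155
```

View pics/b1.png

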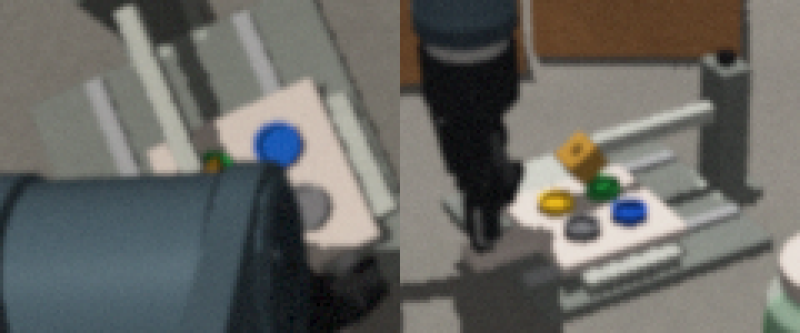

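Top view: the arm covers the cup. Side view: the green cup is at (603,187), just below the guide block. Now a numeric side check.

```bash
python3 - <<'E'
from m import *
for n,C in(('side',((50,120,30),(80,255,255),.0)),):
  c=np.load('side1.npy',allow_pickle=True).item();h=hsv(c)
  for nm,lo,hi in(('green',(50,100,30),(80,255,255)),('blue',(108,130,40),(130,255,255)),('yellow',(20,130,60),(34,255,255))):
    m=cv2.inRange(h,lo,hi);m[:140]=0;m[190:]=0;m[:,:255]=0;m[:,320:]=0
    k,l,s,ce=cv2.connectedComponentsWithStats(m)
    for i in range(1,k):
      if s[i,4]>15:
        b=s[i];u=b[0]+(b[2]-1)/2;v=b[1]+(b[3]-1)/2;print(nm,b,onplane(c,[(u,v)],.043)[0].round(4),'com',onplane(c,[ce[i]],.043)[0].round(4))
print('guide',guide(c,YAW)[0])
x=R(YAW);print('expected blue from aim',x@[0,-.046,0]+[.603,.204,0],'yellow',x@[-.046,0,0]+[.603,.204,0])
E
```

```text
green [276 158   9   7  50] [0.6043 0.2027 0.043 ] com [0.6033 0.2015 0.043 ]
blue [283 166  10   6  51] [0.6215 0.1599 0.043 ] com [0.6211 0.1613 0.043 ]
yellow [261 162  10   8  61] [0.5608 0.1836 0.043 ] com [0.5608 0.184  0.043 ]
guide [0.57923997 0.19283126 0.08674171]
expected blue from aim [0.62141606 0.16184731 0.        ] yellow [0.56084731 0.18558394 0.        ]
```

>>> servo_tool(series="-0.2 0 0 0 0 0 0;-0.2 0 0 0 0 0 0;-0.2 0 0 0 0 0 0;-0.2 0 0 -0.04 0 0 0;-0.2 0 0 -0.08 0 0 0;-0.2 0 0 -0.12 0 0 0;-0.2 0 0 -0.15 0 0 0;-0.2 0 0 -0.15 0 0 0;-0.2 0 0 -0.15 0 0 0")

```text
time_s: 3.8
eef_pos: [0.4969, 0.1308, 0.226]
eef_rot: [0.002, -0.205, 0.979, -0.0]
wrist_force: [-0.5, -0.8, -0.9]
opening: 0.601
grasp_force: 0.0
```

```bash
python3 - <<'E'
from m import *
go([.5055,-.3255,.22],tool(90))
E
```

```text
t 3.8 pos [0.4969 0.1308 0.226 ] shift [ 0.1752 -0.4215  0.0059] turn [-0.04  0.28 23.65] rows 11.0
```

>>> servo_tool(series="-0.2 0.175 -0.4215 0.005 0 0 23.6;-0.2 0.175 -0.4215 0.005 0 0 23.6;-0.2 0.175 -0.4215 0.005 0 0 23.6;-0.2 0.175 -0.4215 0.005 0 0 23.6;-0.2 0.175 -0.4215 0.005 0 0 23.6;-0.2 0.175 -0.4215 0.005 0 0 23.6;-0.2 0.175 -0.4215 0.005 0 0 23.6;-0.2 0.175 -0.4215 0.005 0 0 23.6;-0.2 0.175 -0.4215 0.005 0 0 23.6;-0.2 0.175 -0.4215 0.005 0 0 23.6;-0.2 0.175 -0.4215 0.005 0 0 23.6;-0.2 0.175 -0.4215 0.005 0 0 23.6")

```text
time_s: 4.8
eef_pos: [0.5027, -0.332, 0.2162]
eef_rot: [-0.001, 0.002, 1.0, -0.0]
wrist_force: [-1.3, 1.3, 1.0]
opening: 0.6
grasp_force: 0.0
```

>>> servo_tool(series="-0.2 0 0 0 0 0 0;-0.2 0 0 0 0 0 0;-0.2 0 0 0 0 0 0")

```text
time_s: 5.05
eef_pos: [0.5039, -0.324, 0.2174]
eef_rot: [-0.001, -0.001, 1.0, 0.001]
wrist_force: [0.6, -1.0, -0.8]
opening: 0.594
grasp_force: 0.0
```

```bash
python3 - <<'E'
from m import *
go([.5055,-.3255,.108],tool(90))
c=cam('top');np.save('top2.npy',c,allow_pickle=True);h=hsv(c)
for nm,lo,hi in(('green',(50,100,30),(80,255,255)),('blue',(108,130,40),(130,255,255)),('yellow',(20,130,60),(34,255,255))):
    m=cv2.inRange(h,lo,hi);m[:190]=0;m[270:]=0;m[:,:110]=0;m[:,200:]=0
    k,l,s,ce=cv2.connectedComponentsWithStats(m)
    for i in range(1,k):
      if s[i,4]>15:
        b=s[i];u=b[0]+(b[2]-1)/2;v=b[1]+(b[3]-1)/2;print(nm,b,onplane(c,[(u,v)],.043)[0].round(4),'com',onplane(c,[ce[i]],.043)[0].round(4))
g=guide(c,YAW);print('guide',g,'aim',g[0]+R(YAW)@[.026,0,-.045])
d=c['img'][190:270,110:200];cv2.imwrite('pics/t2.png',cv2.resize(d,None,fx=7,fy=7,interpolation=3)[...,::-1])
s=cam('side');np.save('side2.npy',s,allow_pickle=True);cv2.imwrite('pics/s2.png',cv2.resize(s['img'][210:340,185:315],None,fx=4,fy=4,interpolation=3)[...,::-1])
E
```

```text
t 5.05 pos [ 0.5039 -0.324   0.2174] shift [-0.0018 -0.0017  0.1094] turn [ 0.12 -0.1   0.1 ] rows 3.0
green [152 209   9   9  25] [0.6066 0.198  0.043 ] com [0.6088 0.1953 0.043 ]
blue [167 200  13  13 112] [0.6213 0.1608 0.043 ] com [0.6209 0.1611 0.043 ]
yellow [143 210  26  31 368] [0.5798 0.1982 0.043 ] com [0.5766 0.1961 0.043 ]
guide (array([0.5786582 , 0.19330322, 0.08767896]), array([0.0292, 0.0283, 0.0064]), 189) aim [0.60248363 0.2037123  0.04267896]
```

View pics/t2.png

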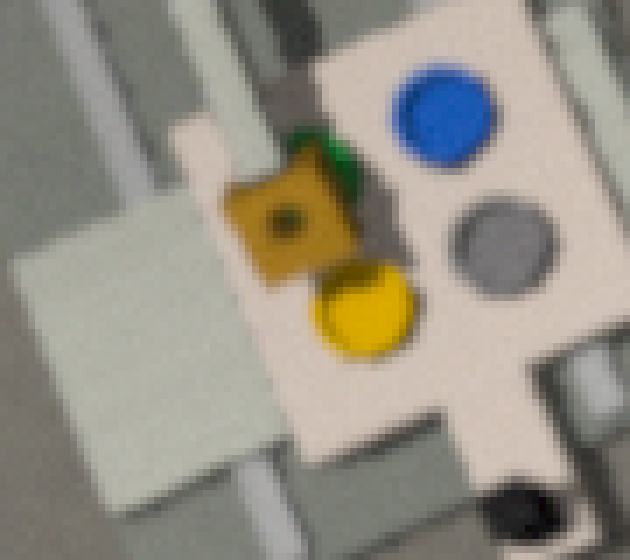

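View pics/s2.png

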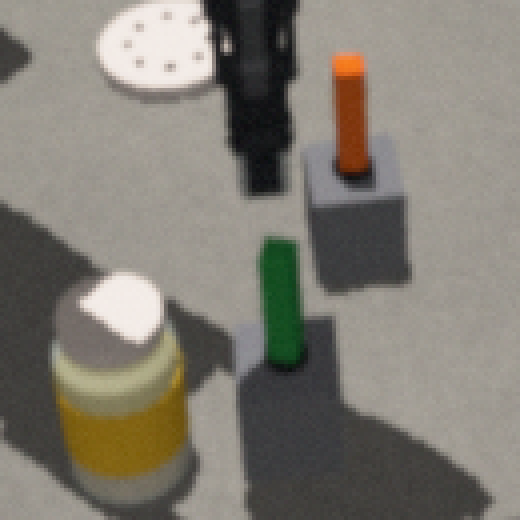

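Top view: the cups sit as intended, with blue at (443,117) implying green is about 1 mm from aim, and the bore at (287,222). Side view: the gripper is above the upright green probe at (280,240), clear of the jar. I'll descend and grip.

>>> servo_tool(series="-0.2 -0.0015 0 0.03 0 0 0;-0.2 -0.0015 0 0.06 0 0 0;-0.2 -0.0015 0 0.085 0 0 0;-0.2 -0.0015 0 0.109 0 0 0;-0.2 -0.0015 0 0.109 0 0 0;-0.2 -0.0015 0 0.109 0 0 0;1 -0.0015 0 0.109 0 0 0;1 -0.0015 0 0.109 0 0 0;1 -0.0015 0 0.109 0 0 0;1 -0.0015 0 0.109 0 0 0;1 -0.0015 0 0.109 0 0 0;1 -0.0015 0 0.109 0 0 0")

```text
time_s: 6.15
eef_pos: [0.5069, -0.3266, 0.1122]
eef_rot: [0.001, -0.0, 1.0, -0.001]
wrist_force: [-0.6, 1.6, 6.0]
opening: 0.197
grasp_force: 58.3
```

>>> servo_tool(series="1 0 0 0 0 0 0;1 0 0 0 0 0 0;1 0 0 -0.03 0 0 0;1 0 0 -0.06 0 0 0;1 0 0 -0.09 0 0 0;1 0 0 -0.13 0 0 0;1 0 0 -0.17 0 0 0;1 0 0 -0.17 0 0 0;1 0 0 -0.17 0 0 0;1 0 0 -0.17 0 0 0;1 0 0 -0.17 0 0 0")

```text
time_s: 7.07
eef_pos: [0.5051, -0.3251, 0.2782]
eef_rot: [-0.001, -0.0, 1.0, 0.001]
wrist_force: [-0.5, 1.3, -1.8]
opening: 0.193
grasp_force: 58.4
```

```bash
python3 - <<'E'
from m import *
o=ctrl.get_obs();r=Ro.from_quat(np.roll(o['eef_rot'],-1));p=o['eef_pos'];print(p,o['opening'],o['time_s'])
s=cam('side');t=cam('top')
u,v=proj(s,p-[0,0,.05])[0].astype(int);a=cv2.resize(s['img'][v-45:v+45,u-35:u+35],None,fx=6,fy=6,interpolation=3)
cv2.imwrite('pics/s3.png',a[...,::-1])
# green handle & stem in tool frame, from both depth maps
for n,c in(('side',s),('top',t)):
    P=cloud(c);m=(cv2.inRange(hsv(c),(50,110,30),(80,255,255))>0)&(np.linalg.norm(P-p,axis=-1)<.12)
    q=r.inv().apply(P[m]) - r.inv().apply(p) if m.any() else np.zeros((1,3));print(n,m.sum(),q.min(0),q.max(0))
    m=(np.linalg.norm(P-(p-[0,0,.075]),axis=-1)<.05)&(np.hypot(P[...,0]-p[0],P[...,1]-p[1])<.03)
    q=r.inv().apply(P[m]-p)
    for a in np.arange(.02,.11,.006):
        k=(q[:,2]>a)&(q[:,2]<=a+.006)
        if k.any():print(n,round(a,3),k.sum(),q[k].min(0).round(4),q[k].max(0).round(4))
E
```

```text
[ 0.50509028 -0.32510934  0.27822137] 0.19341544787158174 7.0667
side 68 [-0.00902838 -0.01097259  0.03025278] [ 0.00650772 -0.00515445  0.04778262]
side 0.026 5 [-0.0058 -0.0098  0.0303] [ 0.0059 -0.0071  0.032 ]
side 0.032 28 [-0.0093 -0.0108  0.0322] [ 0.0062 -0.0029  0.0378]
side 0.038 28 [-0.0089 -0.01    0.0385] [ 0.0065 -0.0052  0.0438]
side 0.044 43 [-0.0122 -0.0132  0.044 ] [0.0086 0.0031 0.05  ]
side 0.05 14 [-0.0118 -0.0122  0.0501] [ 0.0071 -0.0032  0.0525]
side 0.056 5 [-0.0045 -0.005   0.0573] [ 0.0008 -0.0031  0.061 ]
side 0.062 10 [-0.0058 -0.0055  0.0625] [ 0.0011 -0.0028  0.0675]
side 0.068 15 [-0.0057 -0.0054  0.0685] [ 0.0015 -0.0002  0.0736]
side 0.074 11 [-0.0054 -0.0051  0.0745] [ 0.0018 -0.0005  0.0797]
side 0.08 11 [-0.005  -0.0062  0.0801] [ 0.0004 -0.0024  0.0858]
side 0.086 10 [-0.0045 -0.0044  0.0862] [ 0.0009 -0.0023  0.092 ]
side 0.092 10 [-0.0061 -0.0058  0.0927] [ 0.001  -0.0019  0.0969]
side 0.098 9 [-0.0059 -0.0059  0.0981] [ 0.0013 -0.0005  0.1024]
top 0 [0. 0. 0.] [0. 0. 0.]
```

View pics/s3.png

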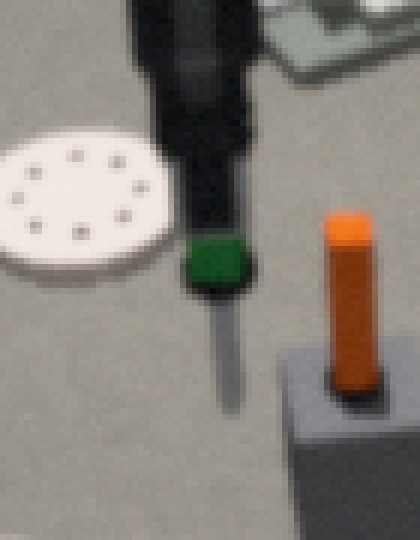

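Side view: the probe hangs straight in the grip, with the stem from (225,295) to (232,410) and the orange probe untouched. Now the pre-insert pose.

```bash
cat >> m.py <<'E'
MOUTH=np.array([.5797,.194,.088]);RT=tool(YAW+90,-30);OFF=np.array([-.001,0,.052])
def pre(h,dz=0): # TCP with probe origin h above mouth on axis
    gz=-RT.apply([0,0,1]);return MOUTH+gz*h-RT.apply(OFF)+[0,0,dz]
E
python3 - <<'E'
from m import *
print(RT.apply([0,0,1]),pre(.077));go(pre(.077,.07),RT)
E
```

```text
[ 0.45818136  0.20017452 -0.8660254 ] [0.51980101 0.16783077 0.19921728]
t 7.17 pos [ 0.5051 -0.3251  0.2779] shift [-0.015   0.4929  0.0097] turn [ -6.01 -29.68 -23.06] rows 12.0
```

>>> servo_tool(series="1 -0.015 0.493 0.01 -6 -29.7 -23;1 -0.015 0.493 0.01 -6 -29.7 -23;1 -0.015 0.493 0.01 -6 -29.7 -23;1 -0.015 0.493 0.01 -6 -29.7 -23;1 -0.015 0.493 0.01 -6 -29.7 -23;1 -0.015 0.493 0.01 -6 -29.7 -23;1 -0.015 0.493 0.01 -6 -29.7 -23;1 -0.015 0.493 0.01 -6 -29.7 -23;1 -0.015 0.493 0.01 -6 -29.7 -23;1 -0.015 0.493 0.01 -6 -29.7 -23;1 -0.015 0.493 0.01 -6 -29.7 -23;1 -0.015 0.493 0.01 -6 -29.7 -23")

```text
time_s: 8.17
eef_pos: [0.5193, 0.1699, 0.2688]
eef_rot: [0.254, -0.198, 0.945, 0.052]
wrist_force: [0.5, 0.0, -0.8]
opening: 0.194
grasp_force: 58.6
```

>>> servo_tool(series="1 0 0 0 0 0 0;1 0 0 0 0 0 0;1 0 0 0 0 0 0;1 0 0 0 0 0 0")

```text
time_s: 8.5
eef_pos: [0.5204, 0.1662, 0.2691]
eef_rot: [0.254, -0.197, 0.946, 0.051]
wrist_force: [-0.1, 0.0, -0.1]
opening: 0.188
grasp_force: 58.7
```

```bash
python3 - <<'E'
from m import *
go(pre(.070),RT)
E
```

```text
t 8.5 pos [0.5204 0.1662 0.2691] shift [0.0349 0.0019 0.0675] turn [-0.21  0.02 -0.05] rows 2.0
```

Descend to 18 mm above the mouth and check.

>>> servo_tool(series="1 0.012 0.001 0.022 -0.2 0 0;1 0.024 0.001 0.045 -0.2 0 0;1 0.035 0.001 0.0675 -0.2 0 0;1 0.035 0.001 0.0675 -0.2 0 0;1 0.035 0.001 0.0675 -0.2 0 0;1 0.035 0.001 0.0675 -0.2 0 0;1 0.035 0.001 0.0675 -0.2 0 0")

```text
time_s: 9.08
eef_pos: [0.5249, 0.1687, 0.1961]
eef_rot: [0.256, -0.197, 0.945, 0.053]
wrist_force: [0.2, 0.4, -0.7]
opening: 0.185
grasp_force: 58.7
```

```bash
python3 - <<'E'
from m import *
go(pre(.070),RT)
o=ctrl.get_obs();r=Ro.from_quat(np.roll(o['eef_rot'],-1));p=o['eef_pos']
tip=p+r.apply(OFF+[0,0,.052]);org=p+r.apply(OFF)
s=cam('side');P=cloud(s)
q=r.inv().apply((P-p).reshape(-1,3)).reshape(P.shape)
for a,b in((.058,.099),(.028,.044)):
  m=(q[...,2]>a)&(q[...,2]<b)&(np.hypot(q[...,0],q[...,1])<.016);print('obs tool xy',m.sum(),np.median(q[m],0).round(4),q[m].min(0).round(4),q[m].max(0).round(4))
g=guide(s,YAW)[0];print('guide side',g)
uv=proj(s,[org,tip,MOUTH]);print(uv.round(1))
u,v=uv[1].astype(int);x0,y0=u-30,v-30
a=cv2.resize(s['img'][y0:y0+60,x0:x0+60],None,fx=10,fy=10,interpolation=3)
for w in uv: cv2.circle(a,tuple(int(k) for k in (w-[x0,y0]+.5)*10),4,(255,0,0),1)
cv2.imwrite('pics/s4.png',a[...,::-1])
E
```

```text
t 9.08 pos [0.5249 0.1687 0.1961] shift [0.0028 0.0012 0.0018] turn [-0.09  0.27  0.01] rows 1.0
obs tool xy 34 [-0.0009 -0.0046  0.0778] [-0.005  -0.0101  0.0606] [ 0.0029 -0.0019  0.0983]
obs tool xy 25 [ 0.0012 -0.0087  0.0366] [-0.0075 -0.0139  0.0283] [ 0.0085 -0.0038  0.0437]
guide side [0.57939109 0.19265899 0.08652944]
[[259.9 132.5]
 [269.  144.6]
 [271.3 149.6]]
```

View pics/s4.png

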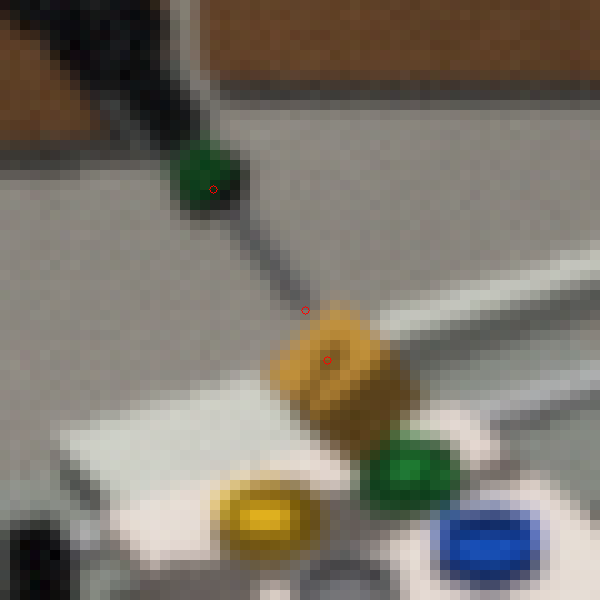

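The stem tip (305,308) points along the axis into the bore (328,357). Now inserting gently.

>>> servo_tool(series="1 0 0.001 0 0 0 0;1 0 0.001 0 0 0 0;1 0 0.001 0.006 0 0 0;1 0 0.001 0.012 0 0 0;1 0 0.001 0.017 0 0 0;1 0 0.001 0.022 0 0 0;1 0 0.001 0.027 0 0 0;1 0 0.001 0.032 0 0 0;1 0 0.001 0.032 0 0 0;1 0 0.001 0.032 0 0 0")

```text
time_s: 9.97
eef_pos: [0.5373, 0.1769, 0.1653]
eef_rot: [0.253, -0.198, 0.945, 0.053]
wrist_force: [-0.3, -1.0, -2.6]
opening: 0.189
grasp_force: 58.7
```

```bash
python3 - <<'E'
from m import *
go(pre(.038),RT)
o=ctrl.get_obs();r=Ro.from_quat(np.roll(o['eef_rot'],-1));print('F tool',r.inv().apply(o['wrist_force']),'T',r.inv().apply(o['torque']))
E
```

```text
t 9.97 pos [0.5373 0.1769 0.1653] shift [ 0.0001 -0.0013 -0.0002] turn [0.06 0.   0.03] rows 1.0
F tool [ 1.91779533 -0.79985438  1.94689699] T [0.01960645 0.68369819 0.01929703]
```

>>> servo_tool(series="1 0 0 0.005 0 0 0;1 0 0 0.010 0 0 0;1 0 0 0.015 0 0 0;1 0 0 0.020 0 0 0;1 0 0 0.025 0 0 0;1 0 0 0.029 0 0 0;1 0 0 0.033 0 0 0;1 0 0 0.036 0 0 0;1 0 0 0.036 0 0 0;1 0 0 0.036 0 0 0")

```text
time_s: 10.8
eef_pos: [0.5542, 0.184, 0.1347]
eef_rot: [0.254, -0.198, 0.945, 0.053]
wrist_force: [-2.1, -0.6, -2.6]
opening: 0.185
grasp_force: 58.4
```

```bash
python3 - <<'E'
from m import *
go(pre(0),RT)
o=ctrl.get_obs();r=Ro.from_quat(np.roll(o['eef_rot'],-1));print('F tool',r.inv().apply(o['wrist_force']),'T',r.inv().apply(o['torque']))
E
```

```text
t 10.8 pos [0.5542 0.184  0.1347] shift [ 0.0007 -0.0011  0.0022] turn [0.02 0.07 0.04] rows 1.0
F tool [3.17777216 0.33956971 1.16429478] T [-0.01973034  0.68871604  0.03297801]
```

Smooth. Now I'll press home in small steps until there is axial force.

>>> servo_tool(series="1 0.001 0 0.001 0 0 0;1 0.001 0 0.002 0 0 0;1 0.001 0 0.003 0 0 0;1 0.001 0 0.0035 0 0 0;1 0.001 0 0.0035 0 0 0")

```text
time_s: 11.22
eef_pos: [0.5556, 0.1843, 0.1336]
eef_rot: [0.255, -0.198, 0.945, 0.053]
wrist_force: [-17.3, -6.8, 20.0]
opening: 0.179
grasp_force: 60.1
```

```bash
python3 - <<'E'
from m import *
go(pre(0),RT)
o=ctrl.get_obs();r=Ro.from_quat(np.roll(o['eef_rot'],-1));print('F tool',r.inv().apply(o['wrist_force']),'T',r.inv().apply(o['torque']))
E
```

```text
t 11.22 pos [0.5556 0.1843 0.1336] shift [ 0.0013 -0.0008  0.0005] turn [-0.01  0.21  0.11] rows 1.0
F tool [  5.97163181   0.67453314 -26.65875677] T [-0.23602386  1.28703504 -0.04270291]
```

Seated, with 27 N axial force at the expected depth. I'll relax, release and back out along the axis.

>>> servo_tool(series="1 0 0 -0.002 0 0 0;1 0 0 -0.002 0 0 0;1 0 0 -0.002 0 0 0;-0.2 0 0 -0.002 0 0 0;-0.2 0 0 -0.002 0 0 0;-0.2 0 0 -0.002 0 0 0;-0.2 0 0 -0.002 0 0 0;-0.2 0 0 -0.03 0 0 0;-0.2 0 0 -0.06 0 0 0;-0.2 0 0 -0.09 0 0 0;-0.2 0 0 -0.12 0 0 0;-0.2 0 0 -0.12 0 0 0")

```text
time_s: 12.22
eef_pos: [0.5012, 0.1599, 0.2412]
eef_rot: [0.258, -0.198, 0.944, 0.052]
wrist_force: [1.5, 0.6, 0.9]
opening: 0.602
grasp_force: 0.0
```

>>> servo_tool(series="-0.2 0.12 0 -0.04 0 0 0;-0.2 0.12 0 -0.04 0 0 0;-0.2 0.12 0 -0.04 0 0 0;-0.2 0.12 0 -0.04 0 0 0;-0.2 0.12 0 -0.04 0 0 0;-0.2 0.12 0 -0.04 0 0 0")

```text
time_s: 12.72
eef_pos: [0.3875, 0.11, 0.2108]
eef_rot: [0.256, -0.197, 0.945, 0.052]
wrist_force: [-0.4, 0.6, -0.5]
opening: 0.598
grasp_force: 0.0
```

```bash
python3 - <<'E'
from m import *
o=ctrl.get_obs();print(o['time_s'],o['eef_pos'],o['wrist_force'])
s=cam('side');cv2.imwrite('pics/s5.png',cv2.resize(s['img'][110:200,225:335],None,fx=6,fy=6,interpolation=3)[...,::-1])
gz=-RT.apply([0,0,1])
for c in(s,cam('top')):
    P=cloud(c);q=RT.inv().apply((P-MOUTH).reshape(-1,3)).reshape(P.shape)
    m=(cv2.inRange(hsv(c),(50,100,30),(80,255,255))>0)&(q[...,2]<-.01)&(np.hypot(q[...,0],q[...,1])<.03)
    print(m.sum(),q[m].min(0).round(4),q[m].max(0).round(4))
    for nm,lo,hi in(('blue',(108,130,40),(130,255,255)),):
        k=(cv2.inRange(hsv(c),lo,hi)>0)&(np.hypot(P[...,0]-.621,P[...,1]-.161)<.03);v,u=np.nonzero(k)
        print(nm,k.sum(),onplane(c,[((u.min()+u.max())/2,(v.min()+v.max())/2)],.043)[0].round(4))
E
```

```text
12.7167 [0.38745177 0.1099978  0.21083975] [-0.39752148  0.62082182 -0.54060088]
109 [-0.0029 -0.014  -0.0792] [ 0.0157  0.0054 -0.0103]
blue 53 [0.6218 0.1625 0.043 ]
160 [-0.005  -0.0086 -0.0792] [ 0.0145  0.0062 -0.0106]
blue 110 [0.6213 0.1608 0.043 ]
```

View pics/s5.png

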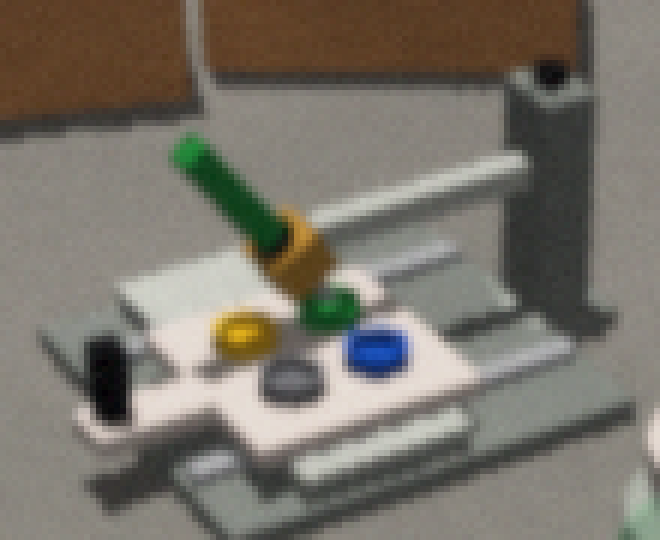

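The probe is in the guide with the collar on the brass and its tip over the green cup at (330,300). I'll measure its sag before handing in.

```bash
python3 - <<'E'
from m import *
for n in('side','top'):
    c=cam(n);P=cloud(c);q=RT.inv().apply((P-MOUTH).reshape(-1,3)).reshape(P.shape)
    m=(cv2.inRange(hsv(c),(50,100,30),(80,255,255))>0)&(q[...,2]<-.01)&(np.hypot(q[...,0],q[...,1])<.03)
    k=q[m];z=np.arange(-.075,-.012,.01);rows=[(a+.005,)+tuple((np.percentile(s,5,0)+np.percentile(s,95,0))[:2]/2) for a in z for s in[k[(k[:,2]>=a)&(k[:,2]<a+.01)]] if len(s)>5]
    A=np.array(rows);px=np.polyfit(A[:,0],A[:,1],1);py=np.polyfit(A[:,0],A[:,2],1)
    print(n,A.round(4).tolist(),'x slope,at mouth',px,'y',py)
    print('guide',RT.inv().apply(guide(c,YAW)[0]-MOUTH))
    # collar: black just above the mouth
    m=(c['img'].max(2)<60)&(np.hypot(q[...,0],q[...,1])<.014)&(q[...,2]>-.02)&(q[...,2]<.005);print('collar',m.sum(),q[m].min(0) if m.any() else'',q[m].max(0) if m.any() else '')
E
```

```text
side [[-0.07, 0.01, -0.0027], [-0.06, 0.0082, -0.0088], [-0.05, 0.007, -0.0092], [-0.04, 0.0066, -0.0095], [-0.03, 0.0042, -0.0076], [-0.02, 0.004, -0.008], [-0.01, 0.0024, -0.0079]] x slope,at mouth [-0.12144913  0.00119639] y [-0.04437287 -0.00945665]
guide [ 0.00026435 -0.00211416  0.00029797]
collar 14 [-0.00368984 -0.01321297 -0.01185324] [ 0.0119045  -0.00308208 -0.00373239]
top [[-0.07, 0.008, -0.0015], [-0.06, 0.0038, -0.0021], [-0.05, 0.0035, -0.0021], [-0.04, 0.0026, -0.0019], [-0.03, 0.0024, -0.0016], [-0.02, -0.0003, -0.0017], [-0.01, -0.0007, -0.0018]] x slope,at mouth [-0.12706938 -0.00230374] y [ 0.00101038 -0.00175644]
guide [ 0.00112681 -0.0003292  -0.00080013]
collar 21 [-0.00685882 -0.01013127 -0.01972093] [ 0.01010343  0.00257142 -0.00441767]
```

The lean is bounded by the bore play (about 2 mm over 22 mm, or 0.09 rad). The collar and tip are within tolerance, and the arm is clear.

```bash
python3 -c "
from bench import ctrl
print(ctrl.hand_in())"
```

```text
the job is handed in; nothing more can be done
None
```

I handed the job in with the green cup about 1 mm from the aim point by camera and the green probe pressed home in the guide and released. It leans about 0.09–0.12 rad by camera (limit 0.12, the bore play should cap it near 0.09), and the hand-in returned no verdict.

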